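# Line the bottles up by size on the bench shelf

## Robot

A 6-joint arm with a two-finger parallel gripper is mounted at the origin on the work surface. World frame = base frame: x ahead of the robot, y to its left, z up, the work surface at z = 0. Lengths are in m, angles in rad, forces in N, time in s.
With the tool pointing down it reaches from about 0.225 to 0.875 m from the base axis. Payload 3.4 kg.
Tool frame: the origin (TCP) lies between the finger pads; the fingertips stand 8 mm ahead of it and the grasp point (between the pads) lies 11 mm behind it; z points along the fingers, y is the line along which they close (so a half turn about z gives the same grasp; the last joint's range is limited). The gripper opens to 85 mm and grips with 20 to 120 N. Pads are 22 mm wide; open, the fingers measure 114 mm over their backs; the gripper's body (76 mm by 85 mm) begins 54 mm behind the grasp point. The pads swing forward as they close: fully open they stand 13 mm farther back than shut.
Start: joints at [-1.45, 0.276, 1.505, -0, 1.361, -0.121], TCP at [0.138, -0.558, 0.239] pointing down, gripper open.
Joint ranges: [-2.89, 2.89], [-0.75, 2.08], [0.22, 2.7], [-1.18, 4.32], [0.11, 2.71], [-2.7, 2.7]. Speed limits (rad/s): [2.57, 2.57, 3.14, 3.14, 3.14, 3.14].

## Interface

Orientations are given as a unit quaternion [w, x, y, z].
In Python, from rig import manip gives the robot as it stands.
- The arm moves only by the tool move_arm, never from a script. Its argument "deltas" is a list that holds one entry, the list of rows, each a list of 5 numbers: the shift along the tool's x, y, z normalised to -1 to 1, where 1 is 80 cm, then the turn about the tool's z normalised to -1 to 1, where 1 is 120 degrees, then the closure, from -1 (fully open) to 1 (shut). In form: [[[tx, ty, tz, twist, grip], ...]]. A call has 1 to 12 rows; each row is the pose to reach, as a shift and turn from the pose commanded when the call began, along the tool's axes at that moment; what a row does not reach only later rows make up. A row lasts 1/10 s, in which the tool goes at most 50 mm and 8.59 degrees, less where a joint would pass 70% of its speed; a pose out of reach is approached as far as the arm can. A call with a number of a shift or a turn outside -1 to 1 is refused whole. A call with a gripper value outside its range is refused whole. The fingers move at their own pace and stop on an object; "squeeze" is the grip in N (left out, the last holds). Time passes only in rows, so rows that repeat a pose let the fingers close. It gives the time, the measured TCP pose, the force, the opening and the grip force at its end, in the units of the state.
- manip.get_state(): the state, without advancing time (a new reading comes with each control period).
- manip.get_image(name): name is "side" or "top" or "wrist"; returns the picture (420x560x3 uint8, red, green, blue); there is no depth.
- manip.camera_params(name): a dict with "fx", "fy", "cx", "cy" (pixels), "dist" ([k1, k2, p1, p2, k3] as OpenCV has them; the pictures are not rectified), "R" (3x3) and "t" (3): a world point X has camera coordinates R X + t; the wrist camera has in their place "tool_from_camera" (4x4, takes a point from camera to tool coordinates, whose origin is the TCP and whose axes are the flange's). Camera axes: x right, y down, z forward; pixel columns grow to the right and rows downward; lengths in m; the calibration is good to about 2 mm. A picture is of the moment at which its call begins: read the wrist's pose just before it. camera_params takes no time and is no camera call.
- manip.sign_off(): hands the job in; it is judged then, once.
The state is a dict: "clock": time; "qpos": joint angles; "qd": joint speeds; "effort": joint torques, N m; "position": TCP position; "ee_rot": TCP orientation; "contact_force": force on the tool from outside, world axes, zero at the start; "moment": the same for the moment, N m; "width": finger opening in m; "gripper_force": force on a finger pad.
Only numpy, scipy, OpenCV 4.12 (cv2) and the standard library are available. Lean on these libraries where they do the work, as an engineer would, in place of code of your own. Each camera call takes 0.05 s, during which the arm holds its last target. There are 200 camera calls.

## Task

Put the four loose bottles back on the bottle shelf in order of size: one standing upright in the middle of each round rubber pad, the row falling from the largest, next to the big bottle that already stands at one end of the shelf, down to the smallest, farthest from it. Leave the big bottle where it is, and do not knock any bottle over.

Things in the scene. Friction and masses are not known exactly. Their poses are not given: they have to be found in the camera images.
- b250: loose closed wide-mouth white plastic bottle with a blue ribbed screw cap, the largest loose one: body 61 mm across, 131 mm tall overall, the cap 48 mm across takes the top 24 mm, and a 3 mm neck and sloping shoulder lie under it; about 290 g. It starts upright on the bench. Origin: centre of its underside, z up its axis
- b125: loose closed wide-mouth white plastic bottle with a blue ribbed screw cap, the second largest loose one: body 51 mm across, 98 mm tall overall, the cap 43 mm across takes the top 22 mm, and a 3 mm neck and sloping shoulder lie under it; about 150 g. It starts upright on the bench. Origin: centre of its underside, z up its axis
- b60: loose closed wide-mouth white plastic bottle with a blue ribbed screw cap, the third largest loose one: body 39 mm across, 84 mm tall overall, the cap 33 mm across takes the top 20 mm, and a 3 mm neck and sloping shoulder lie under it; about 75 g. It starts upright on the bench. Origin: centre of its underside, z up its axis
- b30: loose closed wide-mouth white plastic bottle with a blue ribbed screw cap, the smallest: body 34 mm across, 63 mm tall overall, the cap 28 mm across takes the top 18 mm, and a 3 mm neck and sloping shoulder lie under it; about 40 g. It starts upright on the bench. Origin: centre of its underside, z up its axis
- pad_a: fixed round black rubber pad, 82 mm across, 3 mm thick, on top of the white bottle shelf; leftmost of the four in the row as the robot sees it (left is +y). Pads are 95 mm apart, centre to centre. Origin: centre of its underside, on the shelf top 40 mm above the bench
- pad_b: fixed round black rubber pad, 82 mm across, 3 mm thick, on top of the white bottle shelf; second from the left of the four in the row as the robot sees it (left is +y). Pads are 95 mm apart, centre to centre. Origin: centre of its underside, on the shelf top 40 mm above the bench
- pad_c: fixed round black rubber pad, 82 mm across, 3 mm thick, on top of the white bottle shelf; second from the right of the four in the row as the robot sees it (left is +y). Pads are 95 mm apart, centre to centre. Origin: centre of its underside, on the shelf top 40 mm above the bench
- pad_d: fixed round black rubber pad, 82 mm across, 3 mm thick, on top of the white bottle shelf; rightmost of the four in the row as the robot sees it (left is +y). Pads are 95 mm apart, centre to centre. Origin: centre of its underside, on the shelf top 40 mm above the bench
- stock: the biggest bottle of the same make: 74 mm across, 168 mm tall, about 560 g, loose, already standing on the shelf, 107 mm beyond the first or beyond the last pad (left end in some starts, right end in others). A fixed beaker of spatulas (70 mm across, with the spatulas about 180 mm tall) stands at the shelf's other end. Origin: centre of its underside
- rack: the fixed low white steel bottle shelf: 100 mm deep (its x), 600 mm long (its y, the line of the row), top 40 mm above the bench. A steel retaining rail runs along its far (+x) side, 45 mm behind the row's centre line, its top 23 mm above the shelf top. Origin: centre of its underside. It stands a little turned. On the bench in front of it the bottles are mixed with low things that do not belong on the shelf (a Petri dish, a timer, a cork ring, at most 24 mm high)
Mind the look-alikes: they are no part of the job. What is shaped like the b60 but orange, pink or red is not meant.

How it is judged:
By the outcome, as a careful person would: the job done as asked, in the order asked, and still so for the second after the job is handed in, with the robot touching nothing.
It also fails if it takes over 106 s, if anything falls off the work surface, if the arm or the gripper's body presses on something with over 40 N, if the wrist force passes 120 N, or if a joint passes its speed limit or range.

## Working session

There is one attempt and no reset: what is moved stays moved. The work goes in short steps, Python scripts to look and compute and a tool call to move; the robot and the scene stay as the last step left them, time stands still between calls to the robot, and variables do not carry over. Pictures are saved under pics/ and viewed, at most 14 in all, crops included, and the job is handed in when it is done.

Besides the shell and the picture viewer there is one more tool, called as name([rows], argument=value, ...), one row to a line, values as JSON. move_arm: Moves the arm, as the interface text tells. Scaled input: -1 to 1 covers 80 cm each way for a shift and 120 degrees each way for a turn. Its arguments: {"type":"object","properties":{"deltas":{"type":"array","items":{"type":"array","items":{"type":"array","items":{"type":"number","minimum":-1,"maximum":1}}}},"squeeze":{"type":"number"}},"required":["deltas"]}

```bash
mkdir -p pics; ls
python3 - <<'E'
from rig import manip
import cv2
s=manip.get_state();print(s)
for n in("top","side"):
    cv2.imwrite(f"pics/{n}0.png",manip.get_image(n)[:,:,::-1]);print(n,manip.camera_params(n))
print(manip.camera_params("wrist"))
E
```

```text
pics
{'clock': 0.0, 'qpos': array([-1.45000211e+00,  2.76623113e-01,  1.50612667e+00,  1.73021240e-05,
        1.36072163e+00, -1.21018954e-01]), 'qd': array([ 0.00050428,  0.00236713, -0.00207777,  0.00160199, -0.00030113,
        0.00041928]), 'effort': array([ 2.57245410e-04, -4.16772759e+01, -2.45804769e+01, -1.97227191e-04,
        1.09880735e-02,  7.87151293e-06]), 'position': array([ 0.13761905, -0.55775803,  0.23842625]), 'ee_rot': array([-9.39379050e-04,  9.92699479e-01,  1.20610372e-01,  8.56472915e-06]), 'contact_force': array([-0.10661252, -0.11294442, -0.20282498]), 'moment': array([-0.02250059,  0.03185875,  0.06381307]), 'gripper_force': 0.0, 'width': 0.08537729885462815}
top {'fx': 426.81075843356814, 'fy': 426.81075843356814, 'cx': 277.9604752816025, 'cy': 216.71374665422226, 'dist': array([-0.12523995,  0.        ,  0.        ,  0.        ,  0.        ]), 'R': array([[ 0.11019469, -0.99390277,  0.00379528],
       [-0.96769508, -0.10815869, -0.22774532],
       [ 0.2267672 ,  0.02142365, -0.97371334]]), 't': array([-0.06048955,  0.53511856,  0.89665072])}
side {'fx'
[... 225 characters left out ...]
5],
       [-0.46580245,  0.61893652, -0.63241258],
       [ 0.39246088, -0.49604489, -0.7745411 ]]), 't': array([0.40932364, 0.27091558, 0.94597324])}
{'fx': 306.92881369165974, 'fy': 306.92881369165974, 'cx': 284.88151374363696, 'cy': 209.94566616735136, 'dist': array([-0.01205303,  0.        ,  0.        ,  0.        ,  0.        ]), 'tool_from_camera': array([[ 1.05782387e-03, -9.53344309e-01, -3.01883273e-01,
         7.68629496e-02],
       [ 9.99998605e-01,  1.39868241e-03, -9.12947296e-04,
        -1.82031901e-04],
       [ 1.29259193e-03, -3.01881886e-01,  9.53344458e-01,
        -1.35129343e-01],
       [ 0.00000000e+00,  0.00000000e+00,  0.00000000e+00,
         1.00000000e+00]])}
```

View pics/top0.png

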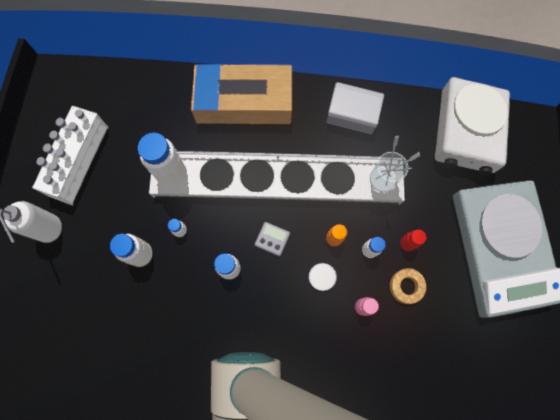

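View pics/side0.png

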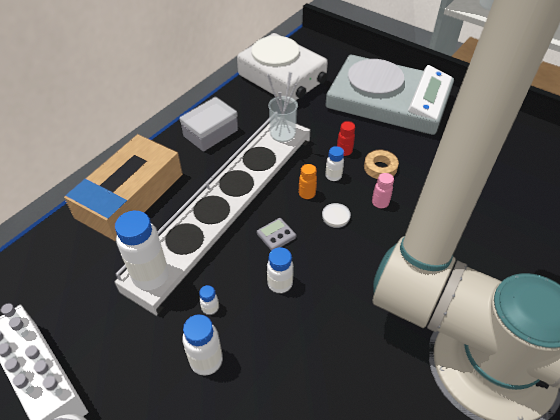

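Candidates (top view): blue-capped white bottles at (131,250) = b250, (228,266) = b125, (374,247) = b60 and (177,228) = b30. The look-alikes are orange (337,235), red (413,240) and pink (367,306), and I leave those alone. Stock is at the left (155,150), so a=b250, b=b125, c=b60, d=b30.

```bash
cat > h.py <<'E'
import numpy as np, cv2
from scipy.optimize import least_squares
from rig import manip
B={'b250':(.061,.131,.048,.024),'b125':(.051,.098,.043,.022),'b60':(.039,.084,.033,.020),'b30':(.034,.063,.028,.018),'stock':(.074,.168,.055,.027)}
def K(p): return np.array([[p['fx'],0,p['cx']],[0,p['fy'],p['cy']],[0,0,1.]])
def proj(p,X): return cv2.projectPoints(np.asarray(X,float),cv2.Rodrigues(p['R'])[0],p['t'],K(p),p['dist'])[0][:,0]
def ray(p,uv,z):
    q=cv2.undistortPoints(np.array([[uv]],float),K(p),p['dist'])[0,0]
    d=p['R'].T@[*q,1];c=-p['R'].T@p['t'];return c+d*(z-c[2])/d[2]
def cyl(x,y,z0,z1,dia):
    a=np.linspace(0,2*np.pi,60);c=np.c_[x+dia/2*np.cos(a),y+dia/2*np.sin(a)]
    return np.vstack([np.c_[c,0*a+z0],np.c_[c,0*a+z1]])
def hullc(p,X):
    m=cv2.moments(cv2.convexHull(proj(p,X).astype(np.float32)));return np.array([m['m10'],m['m01']])/m['m00']
def blobs(im,mask,amin=30):
    n,l,s,c=cv2.connectedComponentsWithStats(mask.astype(np.uint8));return [(c[i],s[i]) for i in range(1,n) if s[i,4]>=amin]
def blue(im):
    h=cv2.cvtColor(im,cv2.COLOR_RGB2HSV);return (abs(h[...,0].astype(int)-107)<12)&(h[...,1]>150)&(h[...,2]>90)
def wristp():
    s=manip.get_state();w,x,y,z=s['ee_rot']
    from scipy.spatial.transform import Rotation as Ro
    T=np.eye(4);T[:3,:3]=Ro.from_quat([x,y,z,w]).as_matrix();T[:3,3]=s['position']
    p=manip.camera_params('wrist');C=np.linalg.inv(T@p['tool_from_camera']);p['R']=C[:3,:3];p['t']=C[:3,3];return p
E
python3 - <<'E'
from h import *
pt,ps=[manip.camera_params(n) for n in('top','side')]
it,is_=[cv2.imread(f'pics/{n}0.png')[:,:,::-1].copy() for n in('top','side')]
g={'b250':((122,245),(198,330)),'b125':((226,265),(280,259)),'b60':((376,243),(336,155)),'b30':((175,225),(208,293)),'stock':((154,148),(133,226))}
bt,bs=blobs(it,blue(it),15),blobs(is_,blue(is_),15)
for k,(a,b) in g.items():
    D,H,C,c=B[k];z=.04 if k=='stock' else 0
    for S in [0,1,2]:
        ms=[min(bb,key=lambda q:np.hypot(*(q[0]-a_))) for bb,a_ in((bt,a),(bs,b))]
        P=[(pt,ms[0]),(ps,ms[1])]; P=P if S==0 else [P[S-1]]
        f=lambda v:np.concatenate([hullc(p,cyl(*v,z+H-c,z+H,C))-m[0] for p,m in P])
        r=least_squares(f,ray(pt,a,H)[:2]);print(k,S,r.x.round(4),f(r.x).round(1),[m[1][4] for m in ms])
# pads
g=cv2.cvtColor(it,cv2.COLOR_RGB2GRAY)
for n,p,im,seeds in(('top',pt,it,[(216,174),(257,176),(297,177),(338,178)]),('side',ps,is_,[(184,239),(211,210),(236,184),(260,159)])):
    g=cv2.cvtColor(im,cv2.COLOR_RGB2GRAY);bl=blobs(g,g<80,100)
    for s in seeds:
        m=min(bl,key=lambda q:np.hypot(*(q[0]-s)));print(n,m[0].round(1),m[1][2:],ray(p,m[0],.043).round(4))
E
```

```text
b250 0 [0.4271 0.317 ] [ 1.   0.4 -0.6  0.5] [np.int32(453), np.int32(745)]
b250 1 [0.4277 0.3195] [-0. -0.] [np.int32(453), np.int32(745)]
b250 2 [0.427  0.3157] [-0. -0.] [np.int32(453), np.int32(745)]
b125 0 [0.4173 0.1008] [ 0.6  0.5 -0.7  0.3] [np.int32(325), np.int32(441)]
b125 1 [0.4182 0.1022] [-0.  0.] [np.int32(325), np.int32(441)]
b125 2 [0.4165 0.0994] [-0.  0.] [np.int32(325), np.int32(441)]
b60 0 [ 0.498  -0.2247] [-0.4  0.3 -0.2 -0.6] [np.int32(190), np.int32(184)]
b60 1 [ 0.4987 -0.2257] [0. 0.] [np.int32(190), np.int32(184)]
b60 2 [ 0.4965 -0.2232] [-0. -0.] [np.int32(190), np.int32(184)]
b30 0 [0.4951 0.2308] [ 0.7  0.5 -0.7  0.2] [np.int32(143), np.int32(208)]
b30 1 [0.4961 0.2327] [-0. -0.] [np.int32(143), np.int32(208)]
b30 2 [0.4944 0.2297] [-0.  0.] [np.int32(143), np.int32(208)]
stock 0 [0.6215 0.2631] [ 0.7  0.7 -1.1  0.3] [np.int32(769), np.int32(986)]
stock 1 [0.6229 0.2648] [-0.  0.] [np.int32(769), np.int32(986)]
stock 2 [0.6205 0.2614] [-0. -0.] [np.int32(769), np.int32(986)]
top [216.4 174.2] [ 32  31 775] [0.629  0.1549 0.043 ]
top [256.6 175.3] [ 32  31 774] [0.6367 0.0602 0.043 ]
top [297.1 176.4] [ 32  32 773] [ 0.6444 -0.0344  0.043 ]
top [337.4 177.5] [ 32  31 769] [ 0.6525 -0.1289  0.043 ]
side [184.1 238.6] [ 38  31 902] [0.6265 0.1563 0.043 ]
side [211.2 209.5] [ 36  28 793] [0.6342 0.0621 0.043 ]
side [236. 183.] [ 35  25 689] [ 0.6417 -0.0322  0.043 ]
side [258.8 158.5] [ 33  24 616] [ 0.6494 -0.1266  0.043 ]
```

```bash
cat >> h.py <<'E'
YAW=np.deg2rad(4.7)
PAD={'b250':(.6278,.1556),'b125':(.6355,.0612),'b60':(.6430,-.0333),'b30':(.6510,-.1278)}
def plan(x,y,z,yaw=YAW):
    from scipy.spatial.transform import Rotation as Ro
    s=manip.get_state();w,a,b,c=s['ee_rot'];R=Ro.from_quat([a,b,c,w]).as_matrix()
    d=R.T@(np.array([x,y,z])-s['position']);cur=np.arctan2(R[1,0],R[0,0])
    print('t',round(s['clock'],1),'pos',s['position'].round(4),'tilt',R[:2,2].round(4),'yaw',np.rad2deg(cur).round(2),'->',(d/.8).round(4),'twist',round(np.rad2deg(cur-yaw)/120,4),'w',round(s['width'],4),'F',s['contact_force'].round(1))
def meas(k,z0=0,guess=None,name=None):
    "cap position of bottle k from the wrist picture, base at z0"
    D,H,C,c=B[k];p=wristp();im=manip.get_image('wrist')
    if name: cv2.imwrite(f'pics/{name}.png',im[:,:,::-1])
    e=proj(p,[[*guess,z0+H-c/2]])[0];bl=blobs(im,blue(im),100)
    m=min(bl,key=lambda q:np.hypot(*(q[0]-e)))
    f=lambda v:hullc(p,cyl(*v,z0+H-c,z0+H,C))-m[0]
    r=least_squares(f,guess);h=proj(p,cyl(*r.x,z0+H-c,z0+H,C));print(k,r.x.round(4),'bbox',m[1],'model wh',np.ptp(h,axis=0).round(0),'expected',e.round(0));return r.x
E
python3 -c "
from h import *
plan(.498,-.2247,.2)"
```

```text
t 0.1 pos [ 0.1376 -0.5578  0.2385] tilt [-0.0002  0.0016] yaw 13.85 -> [ 0.5371 -0.2964  0.0487] twist 0.0763 w 0.0855 F [ 0.4 -0.8 -0.2]
```

move_arm([
  [[0.537,-0.296,0.049,0.076,-0.4],[0.537,-0.296,0.049,0.076,-0.4],[0.537,-0.296,0.049,0.076,-0.4],[0.537,-0.296,0.049,0.076,-0.4],[0.537,-0.296,0.049,0.076,-0.4],[0.537,-0.296,0.049,0.076,-0.4],[0.537,-0.296,0.049,0.076,-0.4],[0.537,-0.296,0.049,0.076,-0.4],[0.537,-0.296,0.049,0.076,-0.4],[0.537,-0.296,0.049,0.076,-0.4],[0.537,-0.296,0.049,0.076,-0.4],[0.537,-0.296,0.049,0.076,-0.4]],
], squeeze=30)

```text
clock: 1.3
position: [0.4982, -0.2247, 0.1995]
ee_rot: [-0.0, 0.999, 0.043, -0.001]
contact_force: [0.2, -0.3, 0.6]
width: 0.06
gripper_force: 0.0
```

```bash
python3 -c "
from h import *
x=meas('b60',0,(.498,-.2247),'w1')
plan(*x,.029)"
```

```text
b60 [ 0.4936 -0.2246] bbox [ 265  189   40   40 1174] model wh [38. 42.] expected [285. 204.]
t 1.4 pos [ 0.4976 -0.2255  0.1997] tilt [-0.0015 -0.0001] yaw 4.79 -> [-0.0045 -0.0015  0.2133] twist 0.0007 w 0.0596 F [-0.4 -1.1 -0.2]
```

View pics/w1.png

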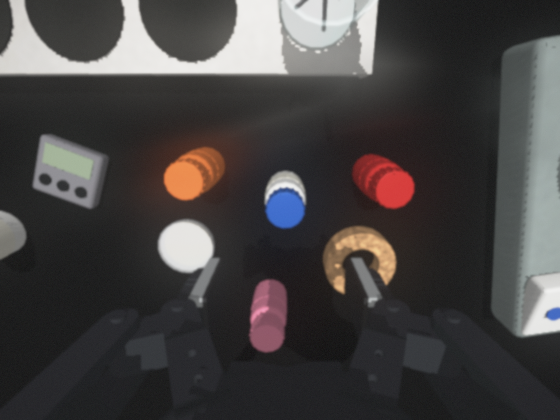

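b60 is confirmed at (285,205): white with a blue cap. Orange is at (190,175), red at (385,185), pink at (268,315) and the cork ring at (360,262). The finger path is clear, so I descend and grip.

move_arm([
  [[-0.002,0,0.05,0,-0.4],[-0.002,0,0.1,0,-0.4],[-0.002,0,0.14,0,-0.4],[-0.002,0,0.18,0,-0.4],[-0.002,0,0.2,0,-0.4],[-0.002,0,0.213,0,-0.4],[-0.002,0,0.213,0,-0.4],[-0.002,0,0.213,0,0.3],[-0.002,0,0.213,0,0.3],[-0.002,0,0.213,0,0.3],[-0.002,0,0.213,0,0.3],[-0.002,0,0.213,0,0.3]],
], squeeze=30)

```text
clock: 2.55
position: [0.4973, -0.2264, 0.031]
ee_rot: [0.001, 0.999, 0.041, 0.001]
contact_force: [-0.4, -0.9, 6.7]
width: 0.0383
gripper_force: 30.7
```

```bash
python3 -c "
from h import *
plan(.643-.001,-.0333,.13)"
```

```text
t 2.5 pos [ 0.4973 -0.2264  0.031 ] tilt [ 0.002  -0.0019] yaw 4.76 -> [ 0.2005 -0.2252 -0.1239] twist 0.0005 w 0.0383 F [-0.4 -0.9  6.7]
```

move_arm([
  [[0,0,-0.05,0,0.3],[0,0,-0.1,0,0.3],[0,0,-0.15,0,0.3],[0.05,-0.056,-0.15,0,0.3],[0.1,-0.112,-0.15,0,0.3],[0.15,-0.168,-0.15,0,0.3],[0.19,-0.21,-0.15,0,0.3],[0.2,-0.225,-0.15,0,0.3],[0.2,-0.225,-0.15,0,0.3],[0.2,-0.225,-0.15,0,0.3]],
])

```text
clock: 3.55
position: [0.6408, -0.032, 0.149]
ee_rot: [0.0, 0.999, 0.043, -0.001]
contact_force: [-0.2, 0.5, -0.1]
width: 0.0382
gripper_force: 30.7
```

```bash
python3 -c "
from h import *
x=meas('b60',manip.get_state()['position'][2]-.031,(.643,-.0333),'w2')
plan(.644,-.0333,.076)"
```

```text
b60 [ 0.6414 -0.0316] bbox [ 237  305   98   62 4587] model wh [100. 113.] expected [289. 331.]
t 3.6 pos [ 0.6403 -0.033   0.1491] tilt [-0.0018 -0.0005] yaw 4.79 -> [0.0048 0.0007 0.0914] twist 0.0007 w 0.0384 F [-0.4 -0.2  0.2]
```

View pics/w2.png

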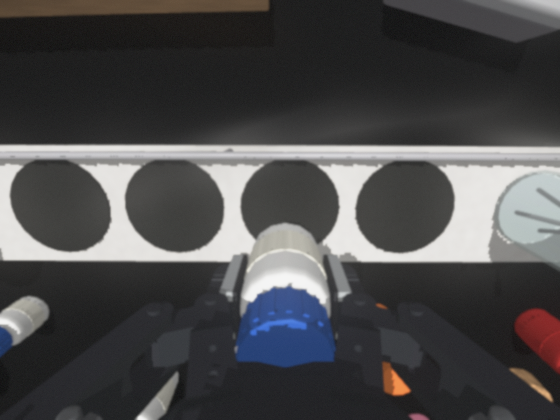

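w2: b60 is held upright, cap at (285,335), with pad_c behind it at (290,200). Pads a, b and d are at (60,205), (175,205) and (405,205). I use them to cross-check the pad positions.

```bash
python3 -c "
from h import *
p=wristp();im=cv2.imread('pics/w2.png');g=cv2.cvtColor(im,cv2.COLOR_BGR2GRAY)
bl=blobs(g,g<80,2000)
for s in [(60,205),(175,205),(405,205)]:
    m=min(bl,key=lambda q:np.hypot(*(q[0]-s)));print(m[0].round(1),m[1],ray(p,m[0],.043).round(4))
"
```

```text
[ 60.  204.3] [  12  160   98   91 6862] [0.6296 0.1527 0.043 ]
[174. 205.] [ 127  161   96   90 6802] [0.637  0.0584 0.043 ]
[404.5 205.3] [ 357  161   96   91 6858] [ 0.6528 -0.1303  0.043 ]
```

move_arm([
  [[0.0045,0.0025,0.04,0,0.3],[0.0045,0.0025,0.07,0,0.3],[0.0045,0.0025,0.085,0,0.3],[0.0045,0.0025,0.091,0,0.3],[0.0045,0.0025,0.091,0,0.3],[0.0045,0.0025,0.091,0,0.3]],
])

```text
clock: 4.2
position: [0.6456, -0.0353, 0.0781]
ee_rot: [0.0, 0.999, 0.041, 0.001]
contact_force: [-0.1, -1.1, -1.0]
width: 0.0383
gripper_force: 30.7
```

```bash
python3 -c "
from h import *
plan(.644,-.0345,.076)"
```

```text
t 4.2 pos [ 0.6456 -0.0353  0.0781] tilt [ 0.0021 -0.0004] yaw 4.71 -> [-0.0019 -0.0011  0.0026] twist 0.0 w 0.0383 F [-0.1 -1.1 -1. ]
```

move_arm([
  [[-0.001,0,0.0015,0,0.3],[-0.001,0,0.003,0,0.3],[-0.001,0,0.003,0,0.3]],
])

```text
clock: 4.5
position: [0.6441, -0.0348, 0.0748]
ee_rot: [0.0, 0.999, 0.041, 0.0]
contact_force: [-0.5, 0.4, 0.3]
width: 0.0382
gripper_force: 30.7
```

move_arm([
  [[0,0,0.001,0,0.3],[0,0,0.002,0,0.3],[0,0,0.002,0,0.3]],
])

```text
clock: 4.8
position: [0.6442, -0.0348, 0.074]
ee_rot: [0.0, 0.999, 0.041, 0.0]
contact_force: [-1.3, 0.1, 4.6]
width: 0.0385
gripper_force: 31.3
```

move_arm([
  [[0,0,0,0,0.05],[0,0,0,0,-0.1],[0,0,0,0,-0.3],[0,0,0,0,-0.4],[0,0,0,0,-0.4],[0,0,-0.03,0,-0.4],[0,0,-0.08,0,-0.4],[0,0,-0.14,0,-0.4],[0,0,-0.18,0,-0.4],[0,0,-0.18,0,-0.4],[0,0,-0.18,0,-0.4]],
])

```text
clock: 5.9
position: [0.6442, -0.0349, 0.2175]
ee_rot: [0.0, 0.999, 0.041, 0.001]
contact_force: [-0.2, 0.4, -1.5]
width: 0.0597
gripper_force: 0.0
```

```bash
python3 -c "
from h import *
x=meas('b60',.043,(.644,-.0345),'w3')
p=wristp();im=cv2.imread('pics/w3.png');g=cv2.cvtColor(im,cv2.COLOR_BGR2GRAY)
plan(.495,.231,.22)
plan(.42,.232,.22)"
```

```text
b60 [ 0.6407 -0.0347] bbox [ 265  199   40   39 1190] model wh [42. 46.] expected [285. 213.]
t 6.0 pos [ 0.6434 -0.0347  0.216 ] tilt [-0.0015  0.0002] yaw 4.73 -> [-0.1574 -0.3463 -0.0046] twist 0.0003 w 0.0598 F [-0.4 -0.9 -0.2]
t 6.0 pos [ 0.6434 -0.0347  0.216 ] tilt [-0.0015  0.0002] yaw 4.73 -> [-0.2507 -0.3553 -0.0045] twist 0.0003 w 0.0598 F [-0.4 -0.9 -0.2]
```

View pics/w3.png

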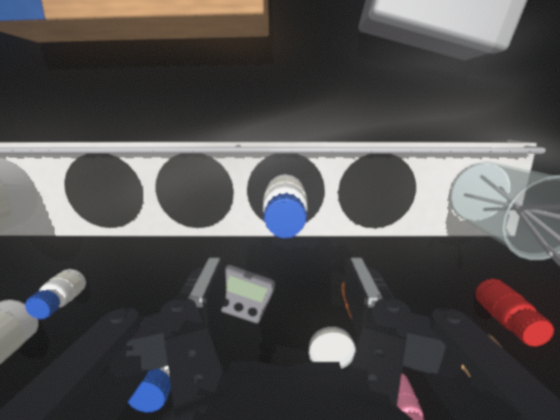

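w3: b60 stands upright on pad_c, base near (286,185) and pad at (286,190), and nothing has tipped. b30 next, turned so that the wrist camera clears the stock.

move_arm([
  [[-0.157,-0.347,-0.005,0.29,-0.4],[-0.157,-0.347,-0.005,0.29,-0.4],[-0.157,-0.347,-0.005,0.29,-0.4],[-0.157,-0.347,-0.005,0.29,-0.4],[-0.157,-0.347,-0.005,0.29,-0.4],[-0.157,-0.347,-0.005,0.29,-0.4],[-0.157,-0.347,-0.005,0.29,-0.4],[-0.157,-0.347,-0.005,0.29,-0.4],[-0.157,-0.347,-0.005,0.29,-0.4],[-0.157,-0.347,-0.005,0.29,-0.4]],
])

```text
clock: 6.95
position: [0.4966, 0.2301, 0.2201]
ee_rot: [0.001, 0.966, -0.26, -0.0]
contact_force: [-0.3, 0.4, 0.2]
width: 0.06
gripper_force: 0.0
```

```bash
python3 -c "
from h import *
print(manip.get_state()['qpos'].round(2))
x=meas('b30',0,(.495,.231))
plan(.4955,.2305,.016,np.deg2rad(-30))"
```

```text
[ 0.31  0.25  1.59 -0.    1.3   2.4 ]
b30 [0.491  0.2303] bbox [273 183  30  29 638] model wh [28. 31.] expected [285. 194.]
t 7.0 pos [0.4967 0.2301 0.2203] tilt [-0.0007 -0.0008] yaw -30.18 -> [-0.0015  0.      0.2554] twist -0.0015 w 0.0598 F [ 0.  -0.6 -0.5]
```

move_arm([
  [[-0.002,0.001,0.06,0,-0.4],[-0.002,0.001,0.12,0,-0.4],[-0.002,0.001,0.17,0,-0.4],[-0.002,0.001,0.21,0,-0.4],[-0.002,0.001,0.235,0,-0.4],[-0.002,0.001,0.254,0,-0.4],[-0.002,0.001,0.254,0,-0.4],[-0.002,0.001,0.254,0,0.4],[-0.002,0.001,0.254,0,0.4],[-0.002,0.001,0.254,0,0.4],[-0.002,0.001,0.254,0,0.4],[-0.002,0.001,0.254,0,0.4]],
], squeeze=25)

```text
clock: 8.2
position: [0.495, 0.2316, 0.0187]
ee_rot: [-0.0, 0.966, -0.259, 0.001]
contact_force: [0.5, -1.2, 5.5]
width: 0.033
gripper_force: 25.1
```

```bash
python3 -c "
from h import *
plan(.6517,-.129,.15)"
```

```text
t 8.2 pos [0.495  0.2316 0.0187] tilt [0.0022 0.0002] yaw -30.05 -> [ 0.3956  0.2919 -0.1639] twist -0.2896 w 0.033 F [ 0.5 -1.2  5.5]
```

move_arm([
  [[0,0,-0.06,0,0.4],[0,0,-0.12,0,0.4],[0,0,-0.18,0,0.4],[0,0,-0.24,0,0.4],[0.06,0.045,-0.24,-0.05,0.4],[0.11,0.08,-0.24,-0.1,0.4],[0.16,0.12,-0.24,-0.16,0.4],[0.21,0.155,-0.24,-0.22,0.4],[0.26,0.19,-0.24,-0.29,0.4],[0.31,0.228,-0.24,-0.29,0.4],[0.36,0.265,-0.24,-0.29,0.4],[0.396,0.292,-0.24,-0.29,0.4]],
])

```text
clock: 9.4
position: [0.6518, -0.1316, 0.2095]
ee_rot: [0.0, 0.999, 0.041, -0.0]
contact_force: [1.6, 0.9, -0.7]
width: 0.033
gripper_force: 25.3
```

```bash
python3 -c "
from h import *
plan(.6517,-.129,.064)"
```

```text
t 9.4 pos [ 0.6518 -0.1316  0.2095] tilt [-0.0001 -0.    ] yaw 4.7 -> [ 0.0002 -0.0032  0.1818] twist -0.0 w 0.033 F [ 1.6  0.9 -0.7]
```

move_arm([
  [[0,-0.003,0.05,0,0.4],[0,-0.003,0.1,0,0.4],[0,-0.003,0.14,0,0.4],[0,-0.003,0.165,0,0.4],[0,-0.003,0.178,0,0.4],[0,-0.003,0.182,0,0.4],[0,-0.003,0.182,0,0.4],[0,-0.003,0.182,0,0.4]],
])

```text
clock: 10.2
position: [0.6522, -0.1271, 0.0656]
ee_rot: [0.001, 0.999, 0.041, 0.001]
contact_force: [-0.5, -0.4, -0.1]
width: 0.0331
gripper_force: 25.3
```

move_arm([
  [[0,0,0.0013,0,0.4],[0,0,0.0025,0,0.4],[0,0,0.0025,0,0.4]],
])

```text
clock: 10.5
position: [0.6512, -0.127, 0.0625]
ee_rot: [0.0, 0.999, 0.041, 0.0]
contact_force: [-0.7, -0.3, -0.5]
width: 0.0332
gripper_force: 25.3
```

Correct y by -2 mm (still in the air) and settle.

move_arm([
  [[0,0.002,0,0,0.4],[0,0.002,0.0015,0,0.4],[0,0.002,0.0025,0,0.4],[0,0.002,0.0025,0,0.4]],
])

```text
clock: 10.9
position: [0.6515, -0.1289, 0.0617]
ee_rot: [0.0, 0.999, 0.041, 0.001]
contact_force: [-1.4, -0.8, 6.5]
width: 0.033
gripper_force: 26.0
```

move_arm([
  [[0,0,0,0,0.2],[0,0,0,0,0],[0,0,0,0,-0.2],[0,0,0,0,-0.2],[0,0,0,0,-0.2],[0,0,-0.03,0,-0.2],[0,0,-0.08,0,-0.2],[0,0,-0.14,0,-0.2],[0,0,-0.2,0,-0.2],[0,0,-0.2,0,-0.2]],
])

```text
clock: 11.9
position: [0.6552, -0.1296, 0.2285]
ee_rot: [0.003, 0.999, 0.041, 0.007]
contact_force: [0.6, -0.2, -0.0]
width: 0.0511
gripper_force: 0.0
```

```bash
python3 -c "
from h import *
plan(.4173,.1008,.2)"
```

```text
t 11.9 pos [ 0.6552 -0.1296  0.2285] tilt [ 0.0149 -0.0046] yaw 4.74 -> [-0.2731 -0.3118  0.0299] twist 0.0004 w 0.0511 F [ 0.6 -0.2 -0. ]
```

move_arm([
  [[-0.274,-0.311,0.02,0,-0.7],[-0.274,-0.311,0.02,0,-0.7],[-0.274,-0.311,0.02,0,-0.7],[-0.274,-0.311,0.02,0,-0.7],[-0.274,-0.311,0.02,0,-0.7],[-0.274,-0.311,0.02,0,-0.7],[-0.274,-0.311,0.02,0,-0.7],[-0.274,-0.311,0.02,0,-0.7],[-0.274,-0.311,0.02,0,-0.7],[-0.274,-0.311,0.02,0,-0.7]],
])

```text
clock: 12.9
position: [0.4133, 0.1009, 0.2042]
ee_rot: [0.0, 0.999, 0.041, 0.001]
contact_force: [-0.1, 0.4, 0.0]
width: 0.0728
gripper_force: 0.0
```

```bash
python3 -c "
from h import *
x=meas('b125',0,(.4173,.1008))
plan(.4165,.1,.041)
im=manip.get_image('top');cv2.imwrite('pics/top1.png',cv2.resize(im[130:220,120:440,::-1],None,fx=2.5,fy=2.5,interpolation=2))
pt=manip.camera_params('top')
for k,P in PAD.items():
  if k in('b60','b30'):
    D,H,C,c=B[k];m=min(blobs(im,blue(im),15),key=lambda q:np.hypot(*(q[0]-proj(pt,[[*P,.043+H]])[0])))
    r=least_squares(lambda v:hullc(pt,cyl(*v,.043+H-c,.043+H,C))-m[0],P);print(k,r.x.round(4),m[1])
"
```

```text
b125 [0.3993 0.0985] bbox [261 205  54  28 178] model wh [51. 55.] expected [286. 202.]
t 12.9 pos [0.4134 0.1008 0.2041] tilt [ 0.0008 -0.0004] yaw 4.68 -> [0.0036 0.0012 0.2039] twist -0.0002 w 0.0723 F [ 0.4 -0.6 -1. ]
b60 [ 0.6422 -0.04  ] [293 160  13  12  41]
b30 [ 0.6557 -0.1332] [339 164   8  11  56]
```

View pics/top1.png

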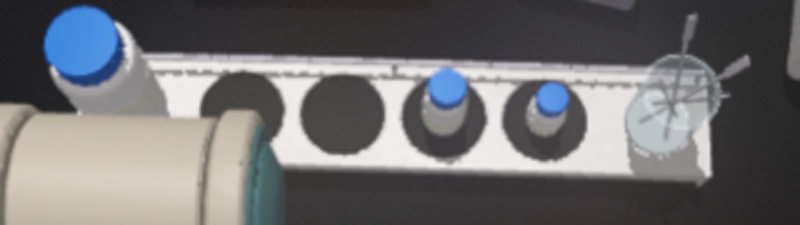

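top1: b60 stands on pad_c (cap at 447,88) and b30 on pad_d (cap at 552,98). My blue mask was too strict, so I loosen it and re-measure.

```bash
cat >> h.py <<'E'
def blue(im):
    i=im.astype(int);return (i[...,2]-i[...,0]>45)&(i[...,2]-i[...,1]>15)
def topcheck(names,cams=('top','side')):
    for n in cams:
        im=manip.get_image(n);p=manip.camera_params(n);bl=blobs(im,blue(im),15)
        for k in names:
            P=PAD[k];D,H,C,c=B[k];m=min(bl,key=lambda q:np.hypot(*(q[0]-proj(p,[[*P,.043+H-c/2]])[0])))
            r=least_squares(lambda v:hullc(p,cyl(*v,.043+H-c,.043+H,C))-m[0],P);print(n,k,r.x.round(4),'off pad',(r.x-P).round(4),m[1],np.ptp(proj(p,cyl(*r.x,.043+H-c,.043+H,C)),axis=0).round())
E
python3 -c "
from h import *
x=meas('b125',0,(.4173,.1008))
topcheck(['b60','b30'])
im=manip.get_image('top');i=im[166,298];print(i)
plan(.4165,.1,.041)
"
```

```text
b125 [0.4142 0.0992] bbox [ 259  179   57   55 2322] model wh [52. 55.] expected [285. 202.]
top b60 [ 0.6459 -0.0339] off pad [ 0.0029 -0.0006] [291 157  16  17 204] [16. 17.]
top b30 [ 0.6542 -0.1282] off pad [ 0.0032 -0.0004] [334 163  14  14 149] [14. 15.]
side b60 [ 0.6435 -0.0336] off pad [ 0.0005 -0.0003] [226 151  16  17 218] [16. 17.]
side b30 [ 0.6575 -0.1225] off pad [0.0065 0.0053] [252 136   5  12  45] [12. 14.]
[ 98 156 231]
t 13.2 pos [0.4128 0.1008 0.2039] tilt [-0.0003 -0.0002] yaw 4.67 -> [0.0046 0.0014 0.2036] twist -0.0003 w 0.0726 F [-0.3 -0.  -0.5]
```

move_arm([
  [[0.004,0.001,0.05,0,-0.7],[0.004,0.001,0.1,0,-0.7],[0.004,0.001,0.14,0,-0.7],[0.004,0.001,0.17,0,-0.7],[0.004,0.001,0.19,0,-0.7],[0.004,0.001,0.203,0,-0.7],[0.004,0.001,0.203,0,-0.7],[0.004,0.001,0.203,0,0.1],[0.004,0.001,0.203,0,0.1],[0.004,0.001,0.203,0,0.1],[0.004,0.001,0.203,0,0.1],[0.004,0.001,0.203,0,0.1]],
], squeeze=35)

```text
clock: 14.4
position: [0.4165, 0.1008, 0.0426]
ee_rot: [0.0, 0.999, 0.041, 0.001]
contact_force: [-0.9, -1.1, 6.5]
width: 0.0502
gripper_force: 34.6
```

```bash
python3 -c "
from h import *
plan(.635,.0605,.15)"
```

```text
t 14.4 pos [0.4165 0.1008 0.0426] tilt [ 0.0025 -0.0001] yaw 4.74 -> [ 0.2684  0.0728 -0.1335] twist 0.0004 w 0.0502 F [-0.9 -1.1  6.5]
```

move_arm([
  [[0,0,-0.05,0,0.1],[0,0,-0.1,0,0.1],[0,0,-0.134,0,0.1],[0.05,0.014,-0.134,0,0.1],[0.1,0.027,-0.134,0,0.1],[0.15,0.041,-0.134,0,0.1],[0.2,0.055,-0.134,0,0.1],[0.24,0.065,-0.134,0,0.1],[0.268,0.073,-0.134,0,0.1],[0.268,0.073,-0.134,0,0.1],[0.268,0.073,-0.134,0,0.1],[0.268,0.073,-0.134,0,0.1]],
])

```text
clock: 15.6
position: [0.6324, 0.0606, 0.1484]
ee_rot: [-0.0, 0.999, 0.041, -0.001]
contact_force: [-0.9, -0.4, -1.2]
width: 0.0498
gripper_force: 34.2
```

```bash
python3 -c "
from h import *
plan(.635,.0605,.0885)"
```

```text
t 15.6 pos [0.6324 0.0606 0.1484] tilt [-0.0024  0.0002] yaw 4.75 -> [0.0034 0.0004 0.0748] twist 0.0004 w 0.0498 F [-0.9 -0.4 -1.2]
```

move_arm([
  [[0.003,0,0.03,0,0.1],[0.003,0,0.055,0,0.1],[0.003,0,0.068,0,0.1],[0.003,0,0.074,0,0.1],[0.003,0,0.074,0,0.1],[0.003,0,0.074,0,0.1],[0.003,0,0.075,0,0.1],[0.003,0,0.076,0,0.1],[0.003,0,0.076,0,0.1]],
])

```text
clock: 16.5
position: [0.6366, 0.0604, 0.0884]
ee_rot: [0.0, 0.999, 0.041, 0.0]
contact_force: [0.1, -0.9, -1.3]
width: 0.0501
gripper_force: 34.2
```

Expected contact is at about 0.0856. I lower in small steps and trim x by -1.5 mm.

move_arm([
  [[-0.002,0,0.0015,0,0.1],[-0.002,0,0.003,0,0.1],[-0.002,0,0.0045,0,0.1],[-0.002,0,0.0045,0,0.1]],
])

```text
clock: 16.9
position: [0.6345, 0.0603, 0.0857]
ee_rot: [0.0, 0.999, 0.041, -0.0]
contact_force: [-1.3, -0.8, 5.0]
width: 0.05
gripper_force: 35.0
```

move_arm([
  [[0,0,0,0,-0.25],[0,0,0,0,-0.4],[0,0,0,0,-0.6],[0,0,0,0,-0.6],[0,0,0,0,-0.6],[0,0,-0.03,0,-0.6],[0,0,-0.08,0,-0.6],[0,0,-0.14,0,-0.6],[0,0,-0.19,0,-0.6],[0,0,-0.19,0,-0.6]],
])

```text
clock: 17.9
position: [0.6384, 0.0604, 0.2437]
ee_rot: [0.0, 0.999, 0.041, 0.007]
contact_force: [0.5, -0.2, 0.2]
width: 0.0682
gripper_force: 0.0
```

```bash
python3 -c "
from h import *
plan(.427,.317,.23)"
```

```text
t 17.9 pos [0.6384 0.0604 0.2437] tilt [ 0.0136 -0.0003] yaw 4.74 -> [-0.237  -0.3415  0.0135] twist 0.0003 w 0.0682 F [ 0.5 -0.2  0.2]
```

move_arm([
  [[-0.237,-0.341,0.01,0,-0.9],[-0.237,-0.341,0.01,0,-0.9],[-0.237,-0.341,0.01,0,-0.9],[-0.237,-0.341,0.01,0,-0.9],[-0.237,-0.341,0.01,0,-0.9],[-0.237,-0.341,0.01,0,-0.9],[-0.237,-0.341,0.01,0,-0.9],[-0.237,-0.341,0.01,0,-0.9],[-0.237,-0.341,0.01,0,-0.9],[-0.237,-0.341,0.01,0,-0.9]],
])

```text
clock: 18.9
position: [0.4239, 0.316, 0.2281]
ee_rot: [0.0, 0.999, 0.041, 0.0]
contact_force: [0.5, -0.1, -0.9]
width: 0.0812
gripper_force: 0.0
```

```bash
python3 -c "
from h import *
x=meas('b250',0,(.427,.317),'w4')
topcheck(['b125','b60','b30'])
plan(.427,.317,.07)
"
```

```text
b250 [0.4241 0.3158] bbox [ 254  178   63   63 3007] model wh [60. 64.] expected [284. 206.]
top b125 [0.6372 0.0616] off pad [0.0017 0.0004] [244 151  21  22 351] [20. 22.]
top b60 [ 0.6459 -0.0338] off pad [ 0.0029 -0.0005] [291 157  16  17 205] [16. 17.]
top b30 [ 0.654  -0.1283] off pad [ 0.003  -0.0005] [334 163  14  14 149] [14. 15.]
side b125 [0.6347 0.0611] off pad [-0.0008 -0.0001] [196 172  23  22 392] [22. 22.]
side b60 [ 0.6435 -0.0336] off pad [ 0.0005 -0.0003] [226 151  16  17 218] [16. 17.]
side b30 [ 0.6429 -0.1197] off pad [-0.0081  0.0081] [253 142  12   7  61] [12. 14.]
t 19.1 pos [0.4242 0.3157 0.2282] tilt [-0.     -0.0004] yaw 4.63 -> [ 0.0036 -0.0014  0.1978] twist -0.0006 w 0.0811 F [-0.8 -1.3  0.2]
```

View pics/w4.png

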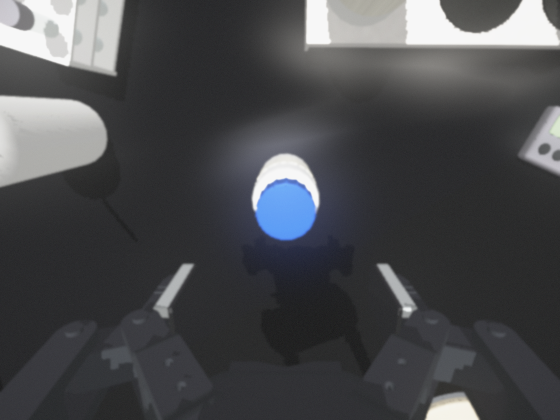

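w4: b250 at (286,208) stands alone between the open fingers, with free space around it. Its neighbours on the shelf are within about 2 mm of their pad centres.

move_arm([
  [[0.002,0,0.04,0,-0.9],[0.002,0,0.08,0,-0.9],[0.002,0,0.12,0,-0.9],[0.002,0,0.15,0,-0.9],[0.002,0,0.175,0,-0.9],[0.002,0,0.19,0,-0.9],[0.002,0,0.195,0,-0.9],[0.002,0,0.195,0,-0.2],[0.002,0,0.195,0,-0.2],[0.002,0,0.195,0,-0.2],[0.002,0,0.195,0,-0.2],[0.002,0,0.195,0,-0.2]],
], squeeze=45)

```text
clock: 20.25
position: [0.4257, 0.3169, 0.0734]
ee_rot: [-0.0, 0.999, 0.041, 0.001]
contact_force: [1.3, -1.7, 3.5]
width: 0.0598
gripper_force: 48.6
```

```bash
python3 -c "
from h import *
plan(.6277,.1545,.18)
print(manip.get_state()['gripper_force'])"
```

```text
t 20.2 pos [0.4257 0.3169 0.0734] tilt [0.0021 0.0005] yaw 4.75 -> [ 0.2351  0.2231 -0.1328] twist 0.0004 w 0.0598 F [ 1.3 -1.7  3.5]
48.565839529037476
```

move_arm([
  [[0,0,-0.04,0,-0.2],[0,0,-0.09,0,-0.2],[0,0,-0.133,0,-0.2],[0,0.05,-0.133,0,-0.2],[0,0.1,-0.133,0,-0.2],[0,0.15,-0.133,0,-0.2],[0,0.195,-0.133,0,-0.2],[0.02,0.223,-0.133,0,-0.2],[0.065,0.223,-0.133,0,-0.2],[0.11,0.223,-0.133,0,-0.2],[0.15,0.223,-0.133,0,-0.2],[0.17,0.223,-0.133,0,-0.2]],
])

```text
clock: 21.45
position: [0.5777, 0.1504, 0.1779]
ee_rot: [-0.0, 0.999, 0.041, 0.0]
contact_force: [0.8, 0.1, -3.2]
width: 0.0597
gripper_force: 49.1
```

```bash
python3 -c "
from h import *
plan(.6277,.1545,.118)"
```

```text
t 21.4 pos [0.5777 0.1504 0.1779] tilt [0.0008 0.0005] yaw 4.7 -> [ 0.0626 -0.      0.075 ] twist -0.0 w 0.0597 F [ 0.8  0.1 -3.2]
```

move_arm([
  [[0.025,0,0,0,-0.2],[0.045,0,0,0,-0.2],[0.062,0,0,0,-0.2],[0.062,0,0,0,-0.2],[0.062,0,0.03,0,-0.2],[0.062,0,0.055,0,-0.2],[0.062,0,0.068,0,-0.2],[0.062,0,0.072,0,-0.2],[0.062,0,0.072,0,-0.2],[0.062,0,0.072,0,-0.2]],
])

```text
clock: 22.45
position: [0.6252, 0.1544, 0.1223]
ee_rot: [-0.0, 0.999, 0.041, 0.001]
contact_force: [0.2, 0.1, -3.5]
width: 0.0599
gripper_force: 49.1
```

```bash
python3 -c "
from h import *
plan(.6277,.1545,.1164)"
```

```text
t 22.4 pos [0.6252 0.1544 0.1223] tilt [0.0018 0.0002] yaw 4.74 -> [0.0031 0.0001 0.0074] twist 0.0003 w 0.0599 F [ 0.2  0.1 -3.5]
```

move_arm([
  [[0.003,0,0.002,0,-0.2],[0.003,0,0.004,0,-0.2],[0.003,0,0.0055,0,-0.2],[0.003,0,0.007,0,-0.2],[0.003,0,0.007,0,-0.2]],
])

```text
clock: 22.95
position: [0.6271, 0.1544, 0.1164]
ee_rot: [0.0, 0.999, 0.041, 0.0]
contact_force: [-1.4, -0.6, 1.5]
width: 0.0603
gripper_force: 49.6
```

move_arm([
  [[0,0,0.0005,0,-0.2],[0,0,0.0005,0,-0.45],[0,0,0.0005,0,-0.6],[0,0,0.0005,0,-0.75],[0,0,0.0005,0,-0.75],[0,0,0.0005,0,-0.75],[0,0,-0.02,0,-0.75],[0,0,-0.06,0,-0.75],[0,0,-0.11,0,-0.75],[0,0,-0.16,0,-0.75],[-0.05,0,-0.2,0,-0.75],[-0.1,0,-0.2,0,-0.75]],
])

```text
clock: 24.15
position: [0.5498, 0.1482, 0.2803]
ee_rot: [-0.0, 0.999, 0.041, 0.005]
contact_force: [-0.2, 0.3, -0.1]
width: 0.0745
gripper_force: 0.0
```

move_arm([
  [[-0.05,0,0,0,-0.75],[-0.1,0,0,0,-0.75],[-0.15,0,0,0,-0.75],[-0.2,0,0,0,-0.75],[-0.22,0,0,0,-0.75],[-0.22,0,0,0,-0.75],[-0.22,0,0,0,-0.75],[-0.22,0,0,0,-0.75]],
])

```text
clock: 24.95
position: [0.3738, 0.1335, 0.2758]
ee_rot: [-0.0, 0.999, 0.041, 0.001]
contact_force: [0.3, -0.5, 0.0]
width: 0.0746
gripper_force: 0.0
```

```bash
python3 -c "
from h import *
topcheck(['b250','b125','b60','b30'])
PAD={'stock':(.6215,.2631)}
im=manip.get_image('side');cv2.imwrite('pics/s2.png',im[:,:,::-1])
"
```

```text
top b250 [0.6306 0.156 ] off pad [0.0028 0.0004] [197 143  23  25 481] [25. 26.]
top b125 [0.6372 0.0616] off pad [0.0017 0.0004] [244 151  21  22 351] [20. 22.]
top b60 [ 0.6459 -0.0339] off pad [ 0.0029 -0.0006] [291 157  16  17 204] [16. 17.]
top b30 [ 0.6541 -0.1282] off pad [ 0.0031 -0.0004] [334 163  14  14 150] [14. 15.]
side b250 [0.6281 0.1543] off pad [ 0.0003 -0.0013] [162 188  27  27 576] [27. 27.]
side b125 [0.6347 0.0611] off pad [-0.0008 -0.0001] [196 172  23  22 392] [22. 22.]
side b60 [ 0.6435 -0.0336] off pad [ 0.0005 -0.0003] [226 151  16  17 218] [16. 17.]
side b30 [ 0.6516 -0.1278] off pad [0.0006 0.    ] [252 135  13  14 131] [12. 14.]
```

View pics/s2.png

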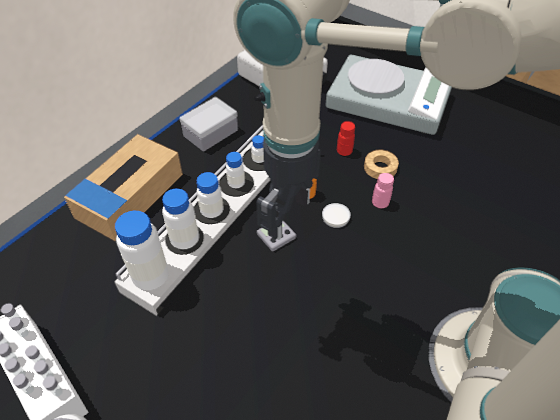

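The side view shows the row falling in order from the stock (133,228): caps at (175,200), (207,182), (234,160) and (258,148). All four stand upright within about 2 mm of their pad centres, the stock has not moved and the gripper is clear.

```bash
python3 -c "
from rig import manip
print(manip.sign_off())"
```

```text
the job is handed in; nothing more can be done
None
```

The job is handed in: b250, b125, b60 and b30 stand upright on pads a, b, c and d in falling order from the big bottle, each within about 2 mm of its pad centre by the last camera check (about 25 s used).

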